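# Take the black cap off, whichever way its thread runs

## Task

Fold both top flaps of the carton outward, well past upright, to get at the two capped brass pipe stubs inside. One stub has an ordinary right-hand thread and the other a left-hand one, and nothing shows which: try the black cap one way and then, if it will not go, the other, turn it the way it loosens until it is free, and lift it off straight up; leave the white cap and the small things lying round the carton alone. Finish holding the black cap in the gripper, clear above the open carton (at least a hand's breadth above where it sat); do not put it down.

Things in the scene. Friction and masses are not known exactly. Their poses are not given: they have to be found in the camera images.
- carton: Cardboard carton that stands fast on the counter: 240 mm along its own x, 150 mm along its own y, walls 4 mm, rim 115 mm above the counter. Origin: centre of its underside; z up. Inside, an insert (top 50 mm above the counter) holds two upright brass stubs with screw caps, one black, one white. Two hinged flaps, left and right, close its top.
- seat_near (a point): Axis of the stub 55 mm from the carton's centre towards its -x, at the height of a seated cap's underside (72 mm above the counter). Which cap is here varies. One stub has a right-hand thread (cap loosens counterclockwise seen from above), the other a left-hand one (loosens clockwise); which is where varies too and cannot be seen.
- seat_far (a point): The same point of the other stub, 55 mm from the carton's centre towards its +x.
- flap_left (a joint): Flap hinged on the rim of the carton's +y long wall (hinge line along carton x, 73 mm from its centre line, 115 mm above the counter), 236 mm long, 73 mm wide, 4 mm thick. Rad: 0 lies flat over the opening, 1.57 upright, grows outward, stop at 2.7. Starts ajar, 0.8 to 1.15. Stiff crease (0.03 N m): it stays where it is left.
- flap_right (a joint): The same flap on the -y long wall, mirrored; the same values. At the start the free edges of the two flaps leave a gap of at least 40 mm between them above the carton's centre line.
- flap_left_edge (a point): Middle of the free edge of the left flap, 73 mm from its hinge line.
- flap_right_edge (a point): Middle of the free edge of the right flap, 73 mm from its hinge line.
- cap_black: Black round plastic screw cap, ribbed side, 42 mm across, 27 mm high, 30 to 55 g, white pointer rib on top. Origin: centre of its underside; z up its axis; the rib runs from the axis along its own x. Seated, its underside is 72 mm and its top 99 mm above the counter, its x along the carton's x. Still locked, it can be lifted by about 2 mm only.
- cap_black_rib (a point): Outer end of the black cap's rib, 18 mm from its axis. Tightening, the cap has about 10 degrees of play, then a dead stop; loosening, it turns easily, not rising, to a stop at about 95 to 100 degrees; from 65 degrees to that stop it lifts straight off and is free once raised 25 mm. Turned on against a stop, the fingers slip round it.
- cap_white: White cap, same make and size, with a black pointer rib, on the other stub, 110 mm from the black one. To be left alone.
- cap_white_rib (a point): Outer end of the pointer rib on top of the white cap, 18 mm from its axis.
- service_tap: Small brass service tap, 21x44x33 mm, lying on the counter beside the carton on its +y side. Origin: centre of its underside.
- nipple_brass: Small brass threaded nipple, 25x34x29 mm, on the counter on the carton's -y side. Origin: centre of its underside.
- tape_spool: Yellow spool of white thread-seal tape, 53 mm across, 16 mm high, on the counter on the carton's -y side. Origin: centre of its underside.
There are look-alikes about, which are no part of the job. What is shaped like the cap_black but purple is not meant.

How it is judged:
By the outcome, as a careful person would: the job done as asked, in the order asked, and still so for the second after the job is handed in, while the arm keeps its last pose, push and grip.
It also fails if it takes over 48 s, if anything falls off the work surface, if the arm or the gripper's body presses on something with over 40 N, if the wrist force passes 120 N, or if a joint passes its speed limit or range.

## Robot

A 6-joint arm with a two-finger parallel gripper is mounted at the origin on the work surface; the furniture and walls round the work are solid. World frame = base frame: x ahead of the robot, y to its left, z up, the work surface at z = 0. Lengths are in m, angles in rad, forces in N, time in s.
With the tool pointing down it reaches from about 0.375 to 0.9 m from the base axis. Payload 3.1 kg.
Tool frame: the origin (TCP) lies between the finger pads; the fingertips stand 22 mm ahead of it and the grasp point (between the pads) lies 3 mm ahead of it; z points along the fingers, y is the direction in which the jaws open and shut (so a half turn about z gives the same grasp; the last joint's range is limited). The gripper opens to 87 mm and grips with 3 to 60 N. Pads are 19 mm wide; open, the fingers measure 117 mm over their backs; the gripper's body (75 mm by 190 mm) begins 51 mm behind the grasp point.
Start: joints at [-1.454, 0.527, 1.433, -0, 1.181, -0.178], TCP at [0.182, -0.598, 0.245] pointing down, gripper open.
Joint ranges: [-3.08, 3.08], [-0.75, 2.2], [0.22, 2.44], [-1.43, 4.57], [0, 2.65], [-2.85, 2.85]. Speed limits (rad/s): [2.79, 2.79, 3.14, 3.14, 3.14, 3.14].

## Interface

Orientations are given as a unit quaternion [x, y, z, w].
In Python, from rig import get_obs, camera, get_calibration, hand_in, search_frame gives the robot as it stands.
- The arm moves only by the shell command python3 -m jog 'ROWS' [FORCE]. ROWS is JSON, a list of rows, each an object with "grip": the closure in counts, from 0 (fully open) to 255 (shut); "travel": the shift along the world's x, y, z in cm, a list of three; "twist": the turn about the world's z in degrees. A call has 1 to 8 rows; each row shifts and turns the commanded pose from where the row before left it; what a row does not reach is not made up. A row lasts 1/10 s, in which the tool goes at most 50 mm and 8.59 degrees, less where a joint would pass 70% of its speed; a pose out of reach is approached as far as the arm can. A call is refused whole if a number of a shift passes 5 or a number of a turn 8.59, either way. A call with a gripper value outside its range is refused whole. The fingers move at their own pace and stop on an object; FORCE is the grip in N (left out, the last holds). Time passes only in rows, so rows that do not move let the fingers close. It gives the time, the measured TCP pose, the force and the opening at its end, in the units of the state.
- get_obs(): the state, without advancing time (a new reading comes with each control period).
- camera(name): name is "side" or "top"; returns the picture (480x640x3 uint8, red, green, blue); there is no depth.
- get_calibration(name): a dict with "fx", "fy", "cx", "cy" (pixels), "R" (3x3) and "t" (3): a world point X has camera coordinates R X + t. Camera axes: x right, y down, z forward; pixel columns grow to the right and rows downward; lengths in m; the calibration is good to about 2 mm. A picture is of the moment at which its call begins. get_calibration takes no time and is no camera call.
- hand_in(): hands the job in, once; it reports no verdict.
Trained networks look in the newest picture that a camera, given by its name, has taken for a name from the list of things; names that differ only in an ending like _2 or _b are one class to them, and where a whole thing is asked for, a point or a joint stands for the part that bears it (a point fixed in the world has none). Each returns a list of dicts, best first, with "p" (0 to 1); they miss things now and then, are a little off and sometimes report something else, mostly with a low value. They report only what shows in the picture. A call takes as long as a camera call. They do not tell look-alikes from the thing itself.
- search_frame(target, camera): "at" ([x, y, z] in m, in world coordinates, good to about 4 mm: the middle of the surface that is visible of it).
The state is a dict: "time": time; "q": joint angles; "joint_velocities": joint speeds; "joint_torque": joint torques, N m; "position": TCP position; "tool_rot": TCP orientation; "ft_force": force on the tool from outside, world axes, zero at the start; "moment": the same for the moment, N m; "grip_width": finger opening in m.
Only numpy, scipy, OpenCV 4.12 (cv2) and the standard library are available. Lean on these libraries where they do the work, as an engineer would, in place of code of your own. Each camera call takes 0.05 s, during which the arm holds its last target. There are 200 camera calls.

## Working session

There is one attempt and no reset: what is moved stays moved. The work goes in short steps, Python scripts to look and compute and a shell command to move; the robot and the scene stay as the last step left them, time stands still between calls to the robot, and variables do not carry over. Pictures are saved under pics/ and viewed, about 8 in all and at most 12, crops included, and the job is handed in when it is done.

```bash
mkdir -p pics; python3 - <<'E'
from rig import *
import cv2,numpy as np
for n in ("top","side"):
    im=camera(n); cv2.imwrite(f"pics/{n}0.png",im[:,:,::-1])
    c=get_calibration(n); R=np.array(c["R"]);t=np.array(c["t"]); print(n,"cam at",(-R.T@t).round(3),"fwd",R[2].round(2),c["fx"])
    for k in ("carton","flap_left_edge","flap_right_edge","cap_black","cap_black_rib","cap_white","cap_white_rib","service_tap","nipple_brass","tape_spool"):
        print(k,[(np.round(d["at"],3).tolist(),round(d["p"],2)) for d in search_frame(k,n)[:3]])
o=get_obs();print(o)
E
```

```text
top cam at [0.443 0.044 0.931] fwd [ 0.23 -0.02 -0.97] 556.8423483655708
carton [([0.621, 0.091, 0.123], 0.71), ([0.564, 0.078, 0.104], 0.24)]
flap_left_edge [([0.607, 0.138, 0.153], 0.86)]
flap_right_edge [([0.626, 0.036, 0.153], 0.85), ([0.566, 0.077, 0.098], 0.24)]
cap_black [([0.562, 0.075, 0.1], 0.98), ([0.517, 0.245, 0.028], 0.71)]
cap_black_rib [([0.517, 0.239, 0.025], 0.97), ([0.562, 0.08, 0.098], 0.85), ([0.617, 0.091, 0.122], 0.67)]
cap_white [([0.668, 0.103, 0.1], 0.77)]
cap_white_rib [([0.67, 0.097, 0.1], 0.7)]
service_tap [([0.623, 0.252, 0.018], 0.79)]
nipple_brass [([0.692, -0.082, 0.025], 0.61), ([0.622, 0.036, 0.154], 0.23)]
tape_spool [([0.596, -0.09, 0.015], 0.66)]
side cam at [ 1.387 -0.222  0.996] fwd [-0.63  0.21 -0.75] 598.8126239578966
carton []
flap_left_edge [([0.635, 0.135, 0.16], 0.87)]
flap_right_edge [([0.64, 0.037, 0.148], 0.62)]
cap_black [([0.531, 0.239, 0.028], 0.64), ([0.692, 0.109, 0.095], 0.61), ([0.569, 0.089, 0.102], 0.52)]
cap_black_rib [([0.528, 0.237, 0.02], 0.6), ([0.566, 0.088, 0.099], 0.48)]
cap_white []
cap_white_rib [([0.691, 0.109, 0.097], 0.79)]
service_tap [([0.644, 0.039, 0.15], 0.67), ([0.631, 0.247, 0.021], 0.66)]
nipple_brass []
tape_spool [([0.602, -0.088, 0.013], 0.94)]
{'time': 1.1, 'q': array([-1.45449196e+00,  5.27531610e-01,  1.43267837e+00, -1.19474219e-05,
        1.18137221e+00, -1.78444318e-01]), 'joint_velocities': array([-0.00072908, -0.00104433, -0.00026186, -0.00123122, -0.00179417,
        0.00089859]), 'joint_torque': array([ 2.56650846e-04, -4.40021825e+01, -1.76984435e+01,  6.36289478e-02,
        5.04343899e-02,  4.32972485e-07]), 'position': array([ 0.18161999, -0.59802438,  0.24453586]), 'tool_rot': array([ 9.89159709e-01,  1.46843689e-01, -5.68639476e-06,  5.06010678e-06]), 'ft_force': array([0.02442619, 0.57530321, 0.07391355]), 'moment': array([ 0.00085454, -0.01138872, -0.01465697]), 'grip_width': 0.08764374031674381}
```

View pics/top0.png

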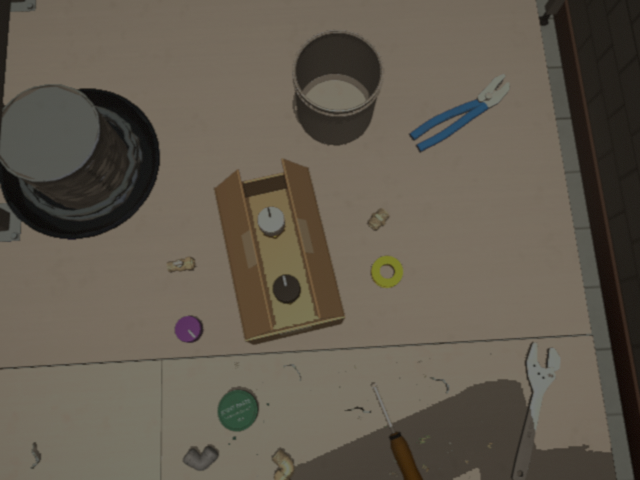

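View pics/side0.png

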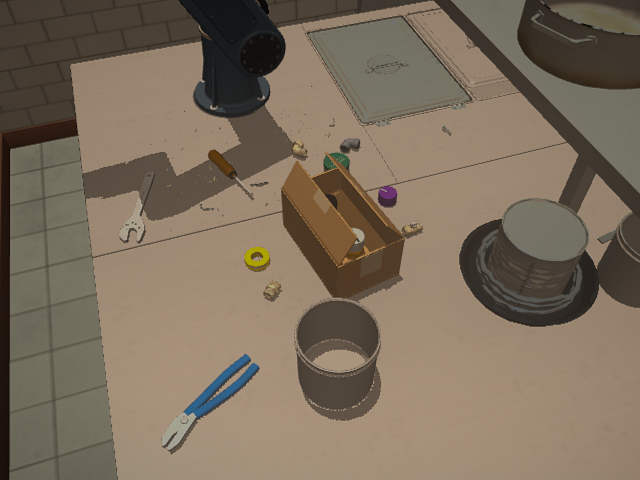

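The top view shows the black cap at about (287,288) and the white at (271,220). Both are inside the carton, with the black on the near (-x) seat. The purple look-alike is outside at (188,328), and the pot is beyond the carton's far end. I'll check the geometry with pixel rays.

```bash
cat > h.py <<'E'
from rig import *
import cv2,numpy as np
def ray(n,uv,z):
    c=get_calibration(n);R=np.array(c["R"]);t=np.array(c["t"])
    C=-R.T@t;d=R.T@[(uv[0]-c["cx"])/c["fx"],(uv[1]-c["cy"])/c["fy"],1];return C+d*(z-C[2])/d[2]
def proj(n,X):
    c=get_calibration(n);p=np.array(c["R"])@X+np.array(c["t"]);return np.array([c["fx"]*p[0]/p[2]+c["cx"],c["fy"]*p[1]/p[2]+c["cy"]])
def snap(n,f,box=None,s=1):
    im=camera(n)[:,:,::-1].copy()
    if box: im=im[box[1]:box[3],box[0]:box[2]]
    cv2.imwrite("pics/"+f,cv2.resize(im,None,fx=s,fy=s,interpolation=cv2.INTER_CUBIC))
E
python3 - <<'E'
from h import *
b=ray("top",(287,288),.099);w=ray("top",(271,220),.099);print(b,w,np.linalg.norm(b-w))
d=w-b;yaw=np.arctan2(d[1],d[0]);c=(b+w)/2;print("c",c,np.degrees(yaw))
ex=np.array([np.cos(yaw),np.sin(yaw),0]);ey=np.array([-ex[1],ex[0],0]);c[2]=0
im=cv2.imread("pics/top0.png");s=4;x0,y0=190,140;im=cv2.resize(im[140:350,190:380],None,fx=4,fy=4)[:,:,:]
L=lambda P:tuple(int(v) for v in (proj("top",P)-[x0,y0])*s)
W=lambda x,y,z:c+ex*x+ey*y+[0,0,z]
for sg,col in((1,(0,255,0)),(-1,(255,0,255))):
    cv2.line(im,L(W(-.118,sg*.073,.115)),L(W(.118,sg*.073,.115)),col,1)
    for th in(.8,1.0,1.15):
        y=sg*(.073-.073*np.cos(th));z=.115+.073*np.sin(th);cv2.line(im,L(W(-.118,y,z)),L(W(.118,y,z)),col,1)
im=cv2.resize(im,None,fx=.7,fy=.7);cv2.imwrite("pics/ov.png",im)
E
```

```text
[0.5656155 0.0772475 0.099    ] [0.67277386 0.09720511 0.099     ] 0.10900100198307136
c [0.61919468 0.08722631 0.099     ] 10.550122559922729
```

View pics/ov.png

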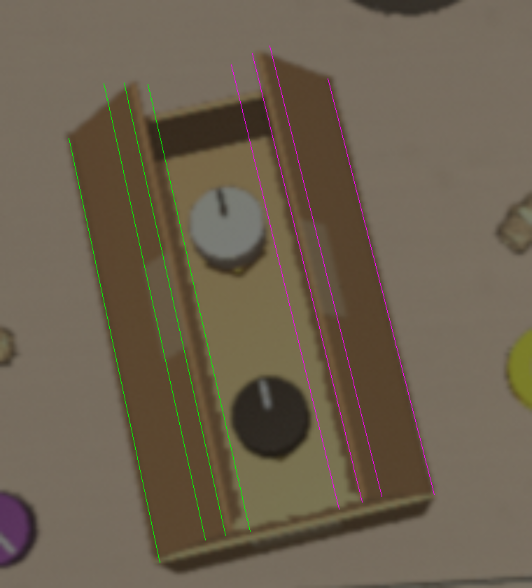

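The projected carton model fits the picture: centre (0.619, 0.087), yaw 10.5°, left flap ≈0.9 rad, right ≈1.05 rad. I'll move above the gap with the fingers shut and the jaw axis along carton y.

```bash
python3 -m jog '[{"grip":255,"travel":[2.6,4.0,0],"twist":-0.8},{"grip":255,"travel":[2.6,4.0,0],"twist":-0.8},{"grip":255,"travel":[2.6,4.0,0],"twist":-0.8},{"grip":255,"travel":[2.6,4.0,0],"twist":-0.8},{"grip":255,"travel":[2.6,4.0,0],"twist":-0.8},{"grip":255,"travel":[2.6,4.0,0],"twist":-0.8},{"grip":255,"travel":[2.6,4.0,0],"twist":-0.8},{"grip":255,"travel":[2.6,4.0,0],"twist":-0.8}]' 20
python3 -m jog '[{"grip":255,"travel":[2.6,4.0,0],"twist":0},{"grip":255,"travel":[2.6,4.0,0],"twist":0},{"grip":255,"travel":[2.6,4.0,0],"twist":0},{"grip":255,"travel":[2.6,4.0,0],"twist":0},{"grip":255,"travel":[2.6,4.0,0],"twist":0},{"grip":255,"travel":[2.6,4.0,0],"twist":0},{"grip":255,"travel":[2.6,4.0,0],"twist":0}]'
```

```text
time: 1.9
position: [0.3905, -0.2765, 0.2449]
tool_rot: [0.996, 0.091, 0.0, 0.0]
ft_force: [-0.3, -1.3, 0.6]
grip_width: 0.0307
time: 2.6
position: [0.5726, 0.0039, 0.2448]
tool_rot: [0.996, 0.092, 0.0, 0.0]
ft_force: [1.2, -0.8, -0.2]
grip_width: 0.0005
```

```bash
python3 -m jog '[{"grip":255,"travel":[2.3,4.0,0],"twist":0},{"grip":255,"travel":[2.2,3.8,0],"twist":0},{"grip":255,"travel":[0,0,0],"twist":0},{"grip":255,"travel":[0,0,0],"twist":0}]'
python3 - <<'E'
from h import *
snap("top","t1.png",(190,120,390,350),2.5)
E
```

```text
time: 3.0
position: [0.6165, 0.0809, 0.2442]
tool_rot: [0.996, 0.093, -0.0, 0.0]
ft_force: [-0.7, 0.2, -0.9]
grip_width: 0.0006
```

View pics/t1.png

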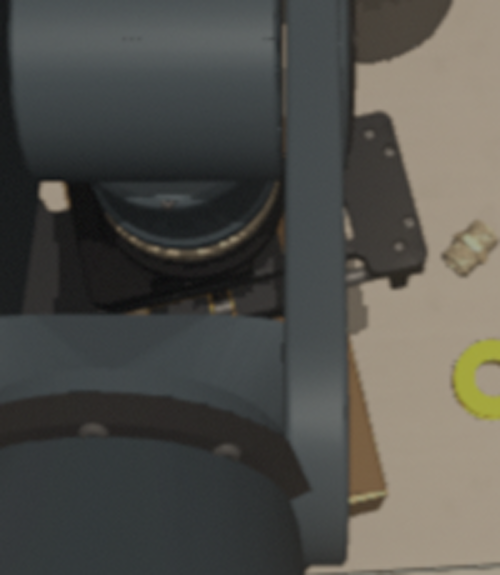

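```bash
python3 -m jog '[{"grip":255,"travel":[0.2,0.3,-4.0],"twist":0},{"grip":255,"travel":[0,0,-4.1],"twist":0},{"grip":255,"travel":[0,0,0],"twist":0},{"grip":255,"travel":[-0.4,2.0,0],"twist":0},{"grip":255,"travel":[-0.4,2.0,0],"twist":0},{"grip":255,"travel":[-0.4,2.0,0],"twist":0},{"grip":255,"travel":[-0.4,2.0,0],"twist":0}]'
python3 -m jog '[{"grip":255,"travel":[-0.2,1.0,0],"twist":0},{"grip":255,"travel":[-0.2,1.0,0],"twist":0},{"grip":255,"travel":[-0.1,0.5,0],"twist":0},{"grip":255,"travel":[0,0,0],"twist":0}]'
```

```text
time: 3.75
position: [0.6039, 0.1616, 0.1661]
tool_rot: [0.996, 0.091, 0.002, 0.001]
ft_force: [1.1, -2.5, -1.3]
grip_width: 0.0003
time: 4.15
position: [0.5976, 0.1883, 0.164]
tool_rot: [0.996, 0.091, 0.0, -0.0]
ft_force: [-0.5, 0.5, 0.3]
grip_width: 0.0001
```

```bash
python3 -m jog '[{"grip":255,"travel":[0.8,-4.0,0],"twist":0},{"grip":255,"travel":[0.8,-4.0,0],"twist":0},{"grip":255,"travel":[0.4,-2.0,0],"twist":0},{"grip":255,"travel":[0.4,-2.0,0],"twist":0},{"grip":255,"travel":[0.4,-2.0,0],"twist":0},{"grip":255,"travel":[0.4,-2.0,0],"twist":0},{"grip":255,"travel":[0.4,-2.0,0],"twist":0}]'
python3 -m jog '[{"grip":255,"travel":[0.2,-1.0,0],"twist":0},{"grip":255,"travel":[0.2,-1.0,0],"twist":0},{"grip":255,"travel":[0,-0.4,0],"twist":0},{"grip":255,"travel":[0,0,0],"twist":0}]'
```

```text
time: 4.85
position: [0.633, 0.0076, 0.1632]
tool_rot: [0.996, 0.091, -0.001, -0.001]
ft_force: [-0.1, 3.2, -0.5]
grip_width: 0.0002
time: 5.25
position: [0.6377, -0.0165, 0.1636]
tool_rot: [0.996, 0.091, 0.0, 0.0]
ft_force: [0.4, 0.6, 0.2]
grip_width: 0.0003
```

```bash
python3 -m jog '[{"grip":120,"travel":[0,0,4.5],"twist":0},{"grip":120,"travel":[0,-3,4],"twist":0},{"grip":120,"travel":[0,-4.9,0],"twist":0},{"grip":120,"travel":[0,-4.9,0],"twist":0},{"grip":120,"travel":[0,-4.9,0],"twist":0},{"grip":120,"travel":[0,-4.9,0],"twist":0},{"grip":120,"travel":[0,-4.9,0],"twist":0},{"grip":120,"travel":[0,0,0],"twist":0}]'
python3 - <<'E'
from h import *
snap("top","t2.png",(170,120,390,370),2.4)
print(get_obs()["grip_width"])
for k in ("cap_black","cap_black_rib","cap_white","flap_left_edge","flap_right_edge"):
        print(k,[(np.round(d["at"],3).tolist(),round(d["p"],2)) for d in search_frame(k,"top")[:2]])
E
```

```text
time: 6.05
position: [0.6372, -0.2979, 0.2483]
tool_rot: [0.996, 0.088, 0.0, 0.002]
ft_force: [-0.2, 0.9, -0.7]
grip_width: 0.0453
0.045638369697792815
cap_black [([0.567, 0.076, 0.097], 0.64), ([0.517, 0.249, 0.029], 0.56)]
cap_black_rib [([0.519, 0.244, 0.028], 0.9), ([0.563, 0.082, 0.098], 0.85)]
cap_white [([0.668, 0.102, 0.1], 0.95), ([0.598, -0.097, 0.02], 0.21)]
flap_left_edge [([0.632, -0.017, 0.137], 0.57)]
flap_right_edge [([0.634, -0.016, 0.137], 0.57)]
```

View pics/t2.png

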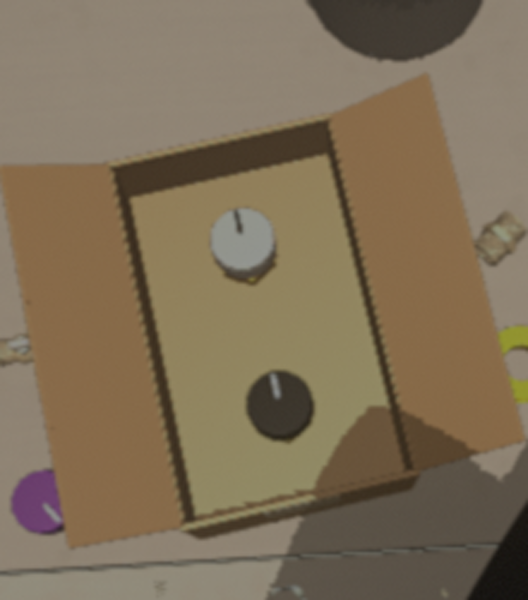

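Both flaps lie well outside the walls, and the black cap sits at full-frame pixel (286,288), i.e. (0.565, 0.077). I'll approach it with the jaws open about 62 mm.

```bash
python3 -m jog '[{"grip":75,"travel":[-0.9,4.7,0],"twist":0},{"grip":75,"travel":[-0.9,4.7,0],"twist":0},{"grip":75,"travel":[-0.9,4.7,0],"twist":0},{"grip":75,"travel":[-0.9,4.7,0],"twist":0},{"grip":75,"travel":[-0.9,4.7,0],"twist":0},{"grip":75,"travel":[-0.9,4.7,0],"twist":0},{"grip":75,"travel":[-0.9,4.7,0],"twist":0},{"grip":75,"travel":[-0.9,4.7,0],"twist":0}]'
python3 -m jog '[{"grip":75,"travel":[0,0,0],"twist":0},{"grip":75,"travel":[0,0,0],"twist":0}]'
```

```text
time: 7.15
position: [0.5644, 0.0884, 0.2491]
tool_rot: [0.996, 0.093, 0.0, -0.0]
ft_force: [1.3, 0.3, -0.1]
grip_width: 0.0614
time: 7.35
position: [0.5649, 0.0873, 0.249]
tool_rot: [0.996, 0.094, 0.0, 0.0]
ft_force: [1.4, 0.2, 1.2]
grip_width: 0.0617
```

```bash
python3 -m jog '[{"grip":75,"travel":[0,-1.0,-3],"twist":0},{"grip":75,"travel":[0,0,-4],"twist":0},{"grip":75,"travel":[0,0,-4],"twist":0},{"grip":75,"travel":[0,0,-2],"twist":0},{"grip":75,"travel":[0,0,0],"twist":0},{"grip":75,"travel":[0,0,-1.5],"twist":0},{"grip":75,"travel":[0,0,-1.0],"twist":0},{"grip":75,"travel":[0,0,0],"twist":0}]'
```

```text
time: 8.15
position: [0.5655, 0.0745, 0.0934]
tool_rot: [0.996, 0.091, -0.0, -0.0]
ft_force: [-1.1, -0.3, -0.4]
grip_width: 0.0616
```

```bash
python3 -m jog '[{"grip":75,"travel":[0,0.2,0],"twist":0},{"grip":255,"travel":[0,0,0],"twist":0},{"grip":255,"travel":[0,0,0],"twist":0},{"grip":255,"travel":[0,0,0],"twist":0},{"grip":255,"travel":[0,0,0],"twist":0}]' 15
python3 -c "
from rig import *
o=get_obs();print(o['grip_width'],o['ft_force'],o['moment'],o['q'],o['position'])"
```

```text
time: 8.65
position: [0.5658, 0.0773, 0.094]
tool_rot: [0.996, 0.091, 0.0, -0.0]
ft_force: [-0.6, 0.5, 1.9]
grip_width: 0.0419
0.04185089313612964 [-0.62572271  0.54537866  1.86881149] [ 0.33936449  0.10007614 -0.02820096] [-6.00813323e-02  6.68574032e-01  1.68994718e+00  8.01167508e-04
  7.82457178e-01  1.32723097e+00] [0.56578049 0.07732724 0.09403509]
```

Gripped at 42 mm. First try is counterclockwise, because that leaves joint 6 enough range for either outcome.

```bash
R='import rig;o=rig.get_obs();print("M",o["moment"].round(3),"q6",o["q"][5].round(3))'
python3 -m jog '[{"grip":255,"travel":[0,0,0],"twist":3},{"grip":255,"travel":[0,0,0],"twist":3},{"grip":255,"travel":[0,0,0],"twist":0}]'; python3 -c "$R"
python3 -m jog '[{"grip":255,"travel":[0,0,0],"twist":5},{"grip":255,"travel":[0,0,0],"twist":5},{"grip":255,"travel":[0,0,0],"twist":0}]'; python3 -c "$R"
python3 -m jog '[{"grip":255,"travel":[0,0,0],"twist":4},{"grip":255,"travel":[0,0,0],"twist":4},{"grip":255,"travel":[0,0,0],"twist":0}]'; python3 -c "$R"
```

```text
time: 8.95
position: [0.5655, 0.0777, 0.094]
tool_rot: [0.99, 0.143, 0.0, -0.001]
ft_force: [-1.7, 2.9, 3.7]
grip_width: 0.042
M [ 0.608  0.093 -0.143] q6 1.223
time: 9.25
position: [0.5664, 0.0778, 0.0939]
tool_rot: [0.974, 0.228, 0.001, -0.001]
ft_force: [1.3, 4.9, 1.8]
grip_width: 0.0416
M [ 0.824 -0.181 -0.287] q6 1.05
time: 9.55
position: [0.5655, 0.0772, 0.0936]
tool_rot: [0.955, 0.295, -0.0, -0.0]
ft_force: [-0.8, 3.4, 2.6]
grip_width: 0.0408
M [ 0.491  0.056 -0.214] q6 0.911
```

```bash
R='import rig;o=rig.get_obs();print("M",o["moment"].round(3),"q6",o["q"][5].round(3))'
python3 -m jog '[{"grip":255,"travel":[0,0,0],"twist":-4},{"grip":255,"travel":[0,0,0],"twist":-4},{"grip":255,"travel":[0,0,0],"twist":0}]'; python3 -c "$R"
python3 -m jog '[{"grip":255,"travel":[0,0,0],"twist":-8},{"grip":255,"travel":[0,0,0],"twist":-8},{"grip":255,"travel":[0,0,0],"twist":0}]'; python3 -c "$R"
python3 -m jog '[{"grip":255,"travel":[0,0,0],"twist":-8},{"grip":255,"travel":[0,0,0],"twist":0}]'; python3 -c "$R"
```

```text
time: 9.85
position: [0.5655, 0.077, 0.0936]
tool_rot: [0.974, 0.228, -0.0, 0.0]
ft_force: [-0.5, 2.5, 1.6]
grip_width: 0.0409
M [ 0.362 -0.024  0.003] q6 1.05
time: 10.15
position: [0.5659, 0.077, 0.0936]
tool_rot: [0.996, 0.092, 0.0, 0.0]
ft_force: [0.3, 2.5, 1.4]
grip_width: 0.0405
M [ 0.358 -0.043 -0.056] q6 1.327
time: 10.35
position: [0.5657, 0.0772, 0.0936]
tool_rot: [1.0, 0.023, 0.0, -0.0]
ft_force: [0.7, 3.7, 2.0]
grip_width: 0.0406
M [ 0.575 -0.051 -0.026] q6 1.464
```

```bash
R='import rig;o=rig.get_obs();print("M",o["moment"].round(3),"q6",o["q"][5].round(3))'
python3 -m jog '[{"grip":255,"travel":[0,0,0],"twist":-8},{"grip":255,"travel":[0,0,0],"twist":-8},{"grip":255,"travel":[0,0,0],"twist":0}]'; python3 -c "$R"
python3 -m jog '[{"grip":255,"travel":[0,0,0],"twist":-8},{"grip":255,"travel":[0,0,0],"twist":-8},{"grip":255,"travel":[0,0,0],"twist":0}]'; python3 -c "$R"
```

```text
time: 10.65
position: [0.5653, 0.0779, 0.0936]
tool_rot: [0.993, -0.116, -0.0, -0.001]
ft_force: [0.4, 5.3, 2.7]
grip_width: 0.041
M [1.009 0.039 0.071] q6 1.743
time: 10.95
position: [0.5659, 0.0779, 0.0936]
tool_rot: [0.967, -0.253, 0.0, -0.001]
ft_force: [0.7, 6.2, 2.4]
grip_width: 0.041
M [ 1.012 -0.118 -0.042] q6 2.022
```

No resistance clockwise, while counterclockwise built up to a stop with slip, so this is a left-hand thread. I'll turn it further.

```bash
R='import rig;o=rig.get_obs();print("M",o["moment"].round(3),"q6",o["q"][5].round(3))'
python3 -m jog '[{"grip":255,"travel":[0,0,0],"twist":-8},{"grip":255,"travel":[0,0,0],"twist":-8},{"grip":255,"travel":[0,0,0],"twist":-8},{"grip":255,"travel":[0,0,0],"twist":-4},{"grip":255,"travel":[0,0,0],"twist":0}]' 20; python3 -c "$R"
python3 -m jog '[{"grip":255,"travel":[0,0,0.4],"twist":0},{"grip":255,"travel":[0,0,0.3],"twist":0},{"grip":255,"travel":[0,0,0],"twist":0}]' 25; python3 -c "$R"
```

```text
time: 11.45
position: [0.5659, 0.0786, 0.0936]
tool_rot: [0.878, -0.48, -0.0, -0.001]
ft_force: [0.9, 7.6, 1.6]
grip_width: 0.0405
M [ 1.483 -0.161  0.051] q6 2.51
time: 11.75
position: [0.5661, 0.0785, 0.1003]
tool_rot: [0.878, -0.479, 0.0, -0.001]
ft_force: [2.2, 7.3, -1.4]
grip_width: 0.0408
M [ 1.427 -0.296  0.023] q6 2.509
```

```bash
R='import rig;o=rig.get_obs();print("M",o["moment"].round(3),"q6",o["q"][5].round(3))'
python3 -m jog '[{"grip":255,"travel":[0,0.1,0.5],"twist":0},{"grip":255,"travel":[0,0,1],"twist":0},{"grip":255,"travel":[0,0,1],"twist":0},{"grip":255,"travel":[0,0,1],"twist":0},{"grip":255,"travel":[0,0,0],"twist":0}]'; python3 -c "$R"
python3 -m jog '[{"grip":255,"travel":[0,0,3],"twist":0},{"grip":255,"travel":[0,0,4],"twist":0},{"grip":255,"travel":[0,0,4],"twist":0},{"grip":255,"travel":[0,0,2],"twist":0},{"grip":255,"travel":[0,0,0],"twist":0},{"grip":255,"travel":[0,0,0],"twist":0}]'
python3 - <<'E'
from h import *
snap("side","s2.png",(230,100,480,310),3)
snap("top","t3.png",(170,120,390,370),2.4)
for n in("side","top"):
  for k in ("cap_black","cap_white","cap_white_rib"):
        print(n,k,[(np.round(d["at"],3).tolist(),round(d["p"],2)) for d in search_frame(k,n)[:3]])
E
```

```text
time: 12.25
position: [0.5665, 0.0774, 0.1372]
tool_rot: [0.877, -0.48, 0.001, -0.0]
ft_force: [0.6, -0.4, 0.0]
grip_width: 0.0408
M [ 0.122 -0.021  0.017] q6 2.515
time: 12.85
position: [0.5649, 0.0777, 0.2651]
tool_rot: [0.877, -0.481, -0.0, 0.0]
ft_force: [0.8, 0.8, -2.1]
grip_width: 0.0404
side cap_black [([0.578, 0.068, 0.269], 0.79)]
side cap_white [([0.686, 0.096, 0.1], 0.82)]
side cap_white_rib [([0.687, 0.098, 0.098], 0.79)]
top cap_black [([0.554, 0.079, 0.27], 0.59)]
top cap_white []
top cap_white_rib []
```

View pics/s2.png

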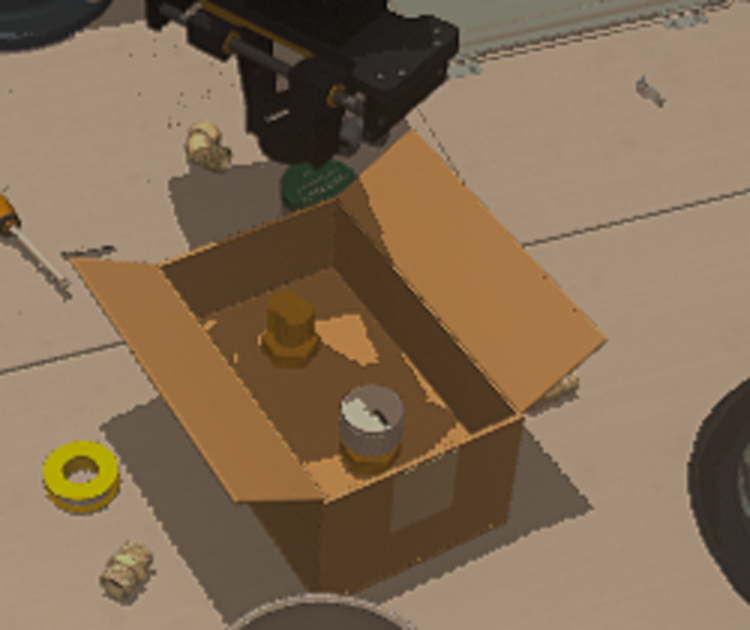

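The brass stub at crop (290,330) is bare. The black cap is between the fingers at about (300,130), roughly 0.17 m up, the flaps are open and the white cap is still seated.

```bash
python3 -c "
from rig import *
print(get_obs()['grip_width']); print(hand_in())"
```

```text
0.0405832784811104
the job is handed in; nothing more can be done
None
```

The job is done and handed in. Both flaps are folded outward, and the gripper holds the black cap above the open carton, about 17 cm above where it sat.

- **Flaps:** I pushed each out with closed fingers to an estimated 2.6 rad. Pictures afterwards showed both lying well outside the walls. The networks could not confirm it: they gave nearly the same point for both flap edges.
- **Thread:** I tried counterclockwise first. The moment rose to about 0.29 N m and the fingers slipped. Clockwise it turned freely, so this stub has the left-hand thread. I turned the cap about 80–90° from that stop.
- **Lift:** The cap came straight off with almost no resistance. There was a small sideways load of up to about 7 N while turning, gone once the cap was clear.
- **Last checks:**
  - The gripper was open 41 mm, so it still holds the 42 mm cap.
  - The side picture showed a bare stub, and both cameras placed the black cap at about z = 0.27.
  - The white cap was still seated. The top camera could not see it because the arm was in the way, and the side camera's position for it was off by 1–2 cm, as it had been at the start.
  - In the side picture the spool and nipple look unmoved and the tap is partly hidden by a flap. I did not re-measure any of them.
- **Time:** About 13 s of the 48 s were used.

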